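# Press a drive-in nut home with the spoked screw press

## Task

Slide the batten along the jig on the screw press until its end is hard against the stop, so that its standing drive-in nut is under the ram. Then push the press's red-knobbed spokes round clockwise, one after another, until the nut is bedded firmly home in the wood - go by feel, keep up a firm push for a moment once the handle goes hard, but do not overload it and crush the timber - and wind the spokes back until the ram stands clear of the nut. Leave the batten lying against the stop and do not disturb the other things on the bench.

Things in the scene. Friction and masses are not known exactly. Their poses are not given: they have to be found in the camera images.
- press: Small green cast-iron bench screw press with a jig, bolted down in a new place and yaw each time. Base 260 x 170 x 28 mm, column on its -x side, throat open to +x, head 165 to 234 mm above the bench. Origin on the bench below the ram's axis, z up. The jig channel runs along y through the throat: board top 52 mm up, y = -100 to +140 mm, two guide strips 16 mm high, 48 mm apart.
- jig_stop (a point): Foot of the working face of the jig's dark wooden stop, 26 mm high, which closes the channel at its -y end (y = -60 mm of the press, 52 mm above the bench). The batten's end goes hard against it. The other end of the channel (y = +140 mm) is open, with only the bench beyond.
- capstan: The press's handle: black hub, 50 mm across, with four level steel spokes 12 mm thick along this body's +x, +y, -x and -y, each ending in a red 27 mm ball 105 mm from the axis. Origin on the upright axis at the middle of the spokes. Clockwise from above lowers spokes, screw and ram together, 4.8 mm per radian (30 mm a turn); it stays where it is left. Free space: 25 mm below the spokes, all above.
- hub_top (a point): Top of the hub, 27 mm above the middle of the spokes. The spokes start 287 to 296 mm above the bench and are about 269 mm above it when the nut is home, so it takes 3 or 4 quarter turns. Turning down freely takes about 0.2 N m, winding back up about 0.4 N m. A handle swung fast into the seat can overload it: go slowly near the end.
- spoke_mid (a point): Point on the +x spoke 75 mm from the axis, a good place to push. Push needed here: 3 N turning freely, 7 to 8 N while the nut is being driven in; when the flange meets the wood the push climbs steeply, 1 to 1.5 N per mm moved. 13 to 17 N, kept up for a moment (0.3 s), beds the nut firmly; at about 20 N the timber is crushed.
- ram: Square steel ram, 28 mm across, that the screw drives down. Origin at the centre of its flat pressing face, 186 mm below the middle of the spokes; z up.
- ram_face (a point): Centre of the ram's pressing face.
- batten: Pale softwood batten, 45 mm wide (x), 220 mm long (y), 28 mm thick, 0.1 to 0.2 kg, lying loose in the jig channel, parallel to the press's y. Origin at the centre of its underside. Its -y end faces the stop and starts 40 to 75 mm short of it; against the stop its origin is at y = +50 mm of the press.
- batten_end (a point): Centre of the batten's outer (+y) end face, 14 mm above its underside: it sticks out of the jig and can be pushed. At y = +160 mm of the press when the batten is home.
- nut: Brass drive-in nut with a round flange, 22 mm across and 2.5 mm thick, and a barrel standing in a hole of the batten 60 mm from the stop end (x = 0, y = -50 mm of the batten). Origin at the centre of the flange's underside, which stands 7 to 10 mm above the wood at the start and touches the wood when home. Some 75 N of ram force drives it in.
- nut_top (a point): Centre of the nut flange's upper face: 30.5 mm above the batten's underside when home, 37.5 to 40.5 mm at the start.
- done_batten: A finished batten, like the other, its nut already home, lying on the bench. Leave alone. Origin at the centre of its underside.
- drill: Blue cordless drill standing on its battery, 120 x 75 mm, 210 mm high. Leave alone. Origin at the middle of its foot.
- nut_tub: Clear tub with spare nuts, 110 x 85 x 55 mm. Leave alone. Origin at the centre of its underside.
- bit_case: Yellow bit case, 130 x 85 x 24 mm. Leave alone. Origin at the centre of its underside.
- hammer: Hammer, 300 mm long, lying on the bench. Leave alone. Origin within it, near the bench.
- try_square: Try square, wooden stock 130 mm and steel blade 200 mm. Leave alone. Origin under the middle of its stock.
- battery: Black tool battery, 115 x 70 x 67 mm. Leave alone. Origin at the centre of its underside.

How it is judged:
On the way, in this order (a step that is already met when the one before it is completed fails the run):
1. the batten lies against the stop (within 3 mm), its nut still standing at least 5 mm proud under the ram (y of batten in the frame of press between 0.045 and 0.053 m and angle between the y axis of batten and the y axis of press, either way round below 0.08 rad and angle between batten's own z axis and vertical below 0.04 rad and z of nut_top in the frame of batten above 0.0355 m), for 0.1 s.
2. the nut is pressed home by the ram (within 1 mm) and bedded with at least 150 N (y of batten in the frame of press between 0.045 and 0.053 m and angle between the y axis of batten and the y axis of press, either way round below 0.08 rad and angle between batten's own z axis and vertical below 0.04 rad and z of nut_top in the frame of batten below 0.0315 m and contact force between ram and nut above 150 N), for 0.15 s.
3. the ram is wound back at least 3 mm clear of the seated nut (z of nut_top in the frame of batten below 0.0315 m and z of ram_face in the frame of batten above 0.0335 m), for 0.1 s.
At the end, for the whole second after the job is handed in: The batten lies flat in the jig against the stop (within 3 mm), the nut is home (within 1 mm), the ram's face stands at least 3 mm above the nut, and batten and spokes are at rest and released (all of step 3 and y of batten in the frame of press between 0.045 and 0.053 m and angle between the y axis of batten and the y axis of press, either way round below 0.08 rad and angle between batten's own z axis and vertical below 0.04 rad and linear speed of batten below 0.01 m/s and angular speed of capstan below 0.1 rad/s); the robot touches nothing.
It fails at once if the ram loads the nut with more than 280 N: the timber is crushed (contact force between ram and nut above 280 N).
It fails at once if another thing on the bench is moved by more than 25 mm (distance of any of done_batten, drill, nut_tub, bit_case, hammer, try_square, battery from where it was at the start of the episode above 0.025 m).
It also fails if it takes over 72 s, if anything falls off the work surface, if the arm or the gripper's body presses on something with over 40 N, if the wrist force passes 120 N, or if a joint passes its speed limit or range.

## Robot

A 6-joint arm with a two-finger parallel gripper is mounted at the origin on the work surface. World frame = base frame: x ahead of the robot, y to its left, z up, the work surface at z = 0. Lengths are in m, angles in rad, forces in N, time in s.
With the tool pointing down it reaches from about 0.25 to 0.775 m from the base axis. Payload 4 kg.
Tool frame: the origin (TCP) lies at the very end of the fingers, on their centre line; the grasp point (between the pads) lies 19 mm behind it; z points along the fingers, y is the line along which they close (so a half turn about z gives the same grasp; the last joint's range is limited). The gripper opens to 94 mm and grips with 3 to 60 N. Pads are 16 mm wide; open, the fingers measure 119 mm over their backs; the gripper's body (75 mm by 177 mm) begins 78 mm behind the grasp point.
Start: joints at [-1.216, 0.087, 1.371, -0, 1.684, -0.103], TCP at [0.243, -0.493, 0.206] pointing down, gripper open.
Joint ranges: [-3.1, 3.1], [-0.76, 2.03], [0.27, 2.55], [-1.08, 4.22], [0.17, 2.65], [-2.57, 2.57]. Speed limits (rad/s): [2.79, 2.79, 3.14, 3.14, 3.14, 3.14].

## Interface

Orientations are given as a 3x3 rotation matrix whose columns are the frame's x, y, z axes.
In Python, from plant import arm gives the robot as it stands.
- The arm moves only by the tool jog_arm, never from a script. Its argument "rows" is one flat list of numbers, 5 for each row, row after row: the shift along the world's x, y, z in mm, then the turn about the world's z in degrees, then the opening, from 0 (shut) to 1 (fully open). A call has 1 to 8 rows; each row is the pose to reach, as a shift and turn from the pose commanded when the call began; what a row does not reach only later rows make up. A row lasts 1/8 s, in which the tool goes at most 62.5 mm and 10.7 degrees, less where a joint would pass 70% of its speed; a pose out of reach is approached as far as the arm can. A call with a gripper value outside its range is refused whole. The fingers move at their own pace and stop on an object; the grip force is fixed at half the most. Time passes only in rows, so rows that repeat a pose let the fingers close. It gives the time, the measured TCP pose, the force, the opening and the grip force at its end, in the units of the state.
- arm.get_state(): the state, without advancing time (a new reading comes with each control period).
- arm.get_image(name): name is "scene" or "side" or "wrist"; returns (picture, depth): 480x640x3 uint8, red, green, blue; 480x640 float32, m along the optical axis (not along the pixel's ray), 0 where there is no reading.
- arm.camera_model(name): a dict with "fx", "fy", "cx", "cy" (pixels), "dist" ([k1, k2, p1, p2, k3] as OpenCV has them; the pictures are not rectified), "rvec" (rotation vector, rad) and "tvec" (3), from world to camera coordinates, as OpenCV has them; the wrist camera has in their place "tool_from_camera" (4x4, takes a point from camera to tool coordinates, whose origin is the TCP and whose axes are the flange's). Camera axes: x right, y down, z forward; pixel columns grow to the right and rows downward; lengths in m; the calibration is good to about 2 mm. A picture is of the moment at which its call begins: read the wrist's pose just before it. camera_model takes no time and is no camera call.
- arm.finish_job(): hands the job in; it is judged then, once.
The state is a dict: "time": time; "joints": joint angles; "joint_velocities": joint speeds; "effort": joint torques, N m; "eef_pos": TCP position; "tcp_rot": TCP orientation; "contact_force": force on the tool from outside, world axes, zero at the start; "wrist_torque": the same for the moment, N m; "grip_width": finger opening in m; "grip_force": force on a finger pad.
Only numpy, scipy, OpenCV 4.12 (cv2) and the standard library are available. Lean on these libraries where they do the work, as an engineer would, in place of code of your own. Each camera call takes 0.05 s, during which the arm holds its last target. There are 200 camera calls.

## Working session

There is one attempt and no reset: what is moved stays moved. The work goes in short steps, Python scripts to look and compute and a tool call to move; the robot and the scene stay as the last step left them, time stands still between calls to the robot, and variables do not carry over. Pictures are saved under pics/ and viewed, at most 10 in all, crops included, and the job is handed in when it is done.

Besides the shell and the picture viewer there is one more tool, called after "Emit:" by a JSON object that holds its "api" and its "payload", one argument or row to a line. jog_arm: Moves the arm, as the interface text tells. Its arguments: {"type":"object","properties":{"rows":{"type":"array","items":{"type":"number"}}},"required":["rows"]}

```bash
mkdir -p pics; cat > h.py <<'E'
import numpy as np, cv2
from plant import arm
def grab(n,f):
    s=arm.get_state(); im,d=arm.get_image(n); cv2.imwrite(f'pics/{f}.png',im[:,:,::-1]); np.savez(f'pics/{f}.npz',im=im,d=d,p=s['eef_pos'],R=s['tcp_rot']); return im,d,s
def world(n,f):
    z=np.load(f'pics/{f}.npz'); d=z['d']; c=arm.camera_model(n)
    K=np.array([[c['fx'],0,c['cx']],[0,c['fy'],c['cy']],[0,0,1.]])
    v,u=np.mgrid[0:480,0:640]; uv=np.stack([u,v],-1).reshape(-1,1,2).astype(np.float64)
    n2=cv2.undistortPoints(uv,K,np.array(c['dist'],float)).reshape(480,640,2)
    P=np.dstack([n2*d[...,None],d])
    if n=='wrist':
        T=np.array(c['tool_from_camera']); P=P@T[:3,:3].T+T[:3,3]; P=P@z['R'].T+z['p']
    else:
        R=cv2.Rodrigues(np.array(c['rvec'],float))[0]; P=(P-np.array(c['tvec']).ravel())@R
    P[d==0]=np.nan
    return z['im'],P
E
python3 - <<'E'
from h import *
for n in('scene','side'): grab(n,n+'1')
s=arm.get_state(); print({k:np.round(v,3) for k,v in s.items()})
a=cv2.imread('pics/scene1.png');b=cv2.imread('pics/side1.png')
for n in('scene','side'):
    im,P=world(n,n+'1'); hsv=cv2.cvtColor(im,cv2.COLOR_RGB2HSV)
    m=(((hsv[...,0]<6)|(hsv[...,0]>174))&(hsv[...,1]>150)&(hsv[...,2]>70)).astype(np.uint8)
    k,l,st,c=cv2.connectedComponentsWithStats(m)
    for i in range(1,k):
        if st[i,4]>40: print(n,c[i].round(),st[i,4],np.nanmedian(P[l==i],0).round(3))
E
```

```text
{'time': np.float64(0.1), 'joints': array([-1.216,  0.088,  1.372, -0.   ,  1.684, -0.103]), 'joint_velocities': array([-0.001, -0.002, -0.003, -0.001, -0.001, -0.   ]), 'effort': array([ 4.0000e-03, -3.4125e+01, -3.0330e+01,  7.2000e-02,  3.0000e-02,
       -0.0000e+00]), 'eef_pos': array([ 0.243, -0.493,  0.204]), 'tcp_rot': array([[ 0.897,  0.442, -0.001],
       [ 0.442, -0.897,  0.002],
       [ 0.   , -0.002, -1.   ]]), 'contact_force': array([0.242, 0.555, 0.013]), 'wrist_torque': array([-0.02 ,  0.001,  0.009]), 'grip_force': np.float64(0.0), 'grip_width': np.float64(0.094)}
scene [294. 209.] 57 [ 0.507 -0.01   0.306]
scene [242. 225.] 68 [ 0.488 -0.16   0.305]
scene [314. 246.] 76 [ 0.654 -0.031  0.305]
scene [261. 264.] 85 [ 0.634 -0.178  0.304]
side [312. 192.] 44 [ 0.644 -0.02   0.303]
side [377. 192.] 42 [ 0.478 -0.148  0.304]
side [345. 206.] 54 [ 0.497 -0.     0.301]
side [606. 256.] 316 [-0.165 -0.434  0.176]
side [592. 296.] 179 [-0.164 -0.432  0.024]
```

View pics/scene1.png

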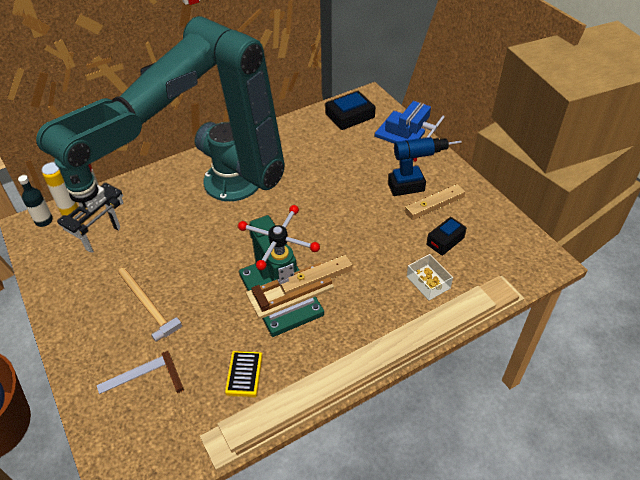

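View pics/side1.png

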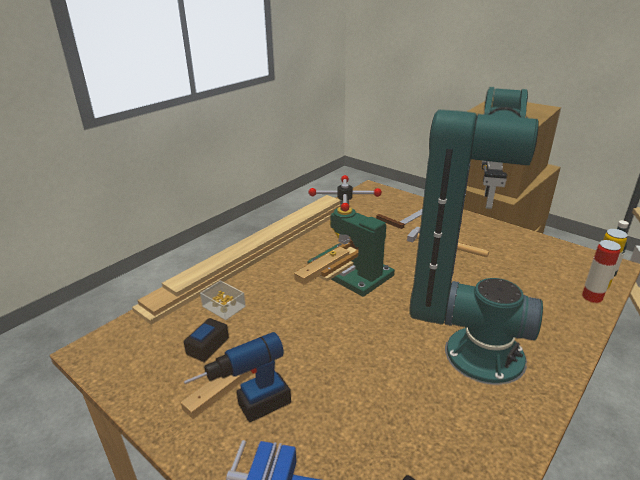

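The scene view shows the press at about (280,270) px, its column toward the robot. The batten sticks out to the right (+y) with its end at about (350,265) px, and the four red balls are at (294,209), (242,225), (314,246) and (261,264). The side view confirms the layout, and the +y side of the press is free. Next I fit the axis, yaw and batten.

```bash
python3 - <<'E'
from h import *
for n in('scene','side'):
    im,P=world(n,n+'1'); hsv=cv2.cvtColor(im,cv2.COLOR_RGB2HSV)
    c=arm.camera_model(n); R=cv2.Rodrigues(np.array(c['rvec'],float))[0]; C=-R.T@np.array(c['tvec']).ravel()
    m=(((hsv[...,0]<6)|(hsv[...,0]>174))&(hsv[...,1]>150)&(hsv[...,2]>70)).astype(np.uint8)
    k,l,st,ce=cv2.connectedComponentsWithStats(m); B=[]
    for i in range(1,k):
        p=np.nanmedian(P[l==i],0)
        if st[i,4]>40 and p[2]>.25:
            r=(p-C)/np.linalg.norm(p-C); B.append(p+r*.0115)
    B=np.array(B); print(n,C.round(2),B.round(4).tolist())
    if len(B)==4: ctr=B.mean(0)
    else:
        D=[(np.linalg.norm(B[i]-B[j]),i,j) for i in range(3) for j in range(i)]; _,i,j=max(D); ctr=(B[i]+B[j])/2
    a=np.degrees(np.arctan2(*(B-ctr)[:,1::-1].T)); print('ctr',ctr.round(4),'ang',a.round(1),np.linalg.norm((B-ctr)[:,:2],axis=1).round(4))
    near=np.hypot(P[...,0]-.57,P[...,1]+.09)<.25
    for nm,lo,hi in(('battop',.077,.086),('strip',.064,.072),('board',.048,.056),('stop',.074,.082)):
        m=near&(P[...,2]>lo)&(P[...,2]<hi)
        if nm!='stop': m&=(hsv[...,0]>8)&(hsv[...,0]<28)&(hsv[...,2]>110)
        else: m&=(hsv[...,2]<110)
        q=P[m]
        if len(q)<20: continue
        rc=cv2.minAreaRect((q[:,:2]*1000).astype(np.float32)); print(nm,len(q),rc, cv2.boxPoints(rc).round(0).tolist(),np.median(q[:,2]).round(4))
s=cv2.imread('pics/scene1.png')[190:350,220:380]; cv2.imwrite('pics/c.png',cv2.resize(s,(600,600),interpolation=cv2.INTER_CUBIC))
E
```

```text
scene [ 1.58 -0.53  1.51] [[0.4999, -0.0068, 0.2975], [0.4807, -0.1578, 0.297], [0.6473, -0.0277, 0.2965], [0.6272, -0.175, 0.2954]]
ctr [ 0.5638 -0.0918  0.2966] ang [ 126.9 -141.6   37.5  -52.7] [0.1063 0.1061 0.1053 0.1046]
battop 698 ((573.2697143554688, -28.22613525390625), (303.59637451171875, 70.29035949707031), 83.09104919433594) [[520.0, -175.0], [590.0, -183.0], [626.0, 118.0], [557.0, 127.0]] 0.0812
strip 397 ((568.2987670898438, -28.09033203125), (303.34344482421875, 84.05906677246094), 85.62841796875) [[515.0, -176.0], [599.0, -183.0], [622.0, 120.0], [538.0, 126.0]] 0.0685
board 516 ((599.5577392578125, -47.21014404296875), (323.08355712890625, 102.47254943847656), 73.48336791992188) [[505.0, -188.0], [603.0, -217.0], [695.0, 93.0], [596.0, 122.0]] 0.0523
stop 145 ((572.1365966796875, -66.38606262207031), (248.8175048828125, 173.5641632080078), 53.875221252441406) [[429.0, -116.0], [569.0, -218.0], [716.0, -17.0], [575.0, 85.0]] 0.0784
side [-0.29  1.04  0.97] [[0.6505, -0.0278, 0.2981], [0.4836, -0.1562, 0.299], [0.503, -0.0086, 0.2962]]
ctr [ 0.567  -0.092   0.2985] ang [  37.6 -142.4  127.5] [0.1053 0.1053 0.1052]
battop 479 ((573.4838256835938, 17.099937438964844), (224.81094360351562, 50.099205017089844), 86.65524291992188) [[542.0, -94.0], [592.0, -97.0], [605.0, 128.0], [555.0, 131.0]] 0.0807
strip 232 ((571.5272216796875, -11.101226806640625), (281.6606750488281, 82.40071868896484), 86.05591583251953) [[521.0, -149.0], [603.0, -154.0], [622.0, 127.0], [540.0, 132.0]] 0.0683
board 168 ((556.5923461914062, -14.727752685546875), (287.05743408203125, 76.10264587402344), 86.62935638427734) [[510.0, -156.0], [586.0, -160.0], [603.0, 126.0], [527.0, 131.0]] 0.0526
stop 96 ((507.2078552246094, -19.204360961914062), (294.36456298828125, 183.02679443359375), 89.27228546142578) [[414.0, -165.0], [597.0, -168.0], [601.0, 127.0], [418.0, 129.0]] 0.0772
```

View pics/c.png

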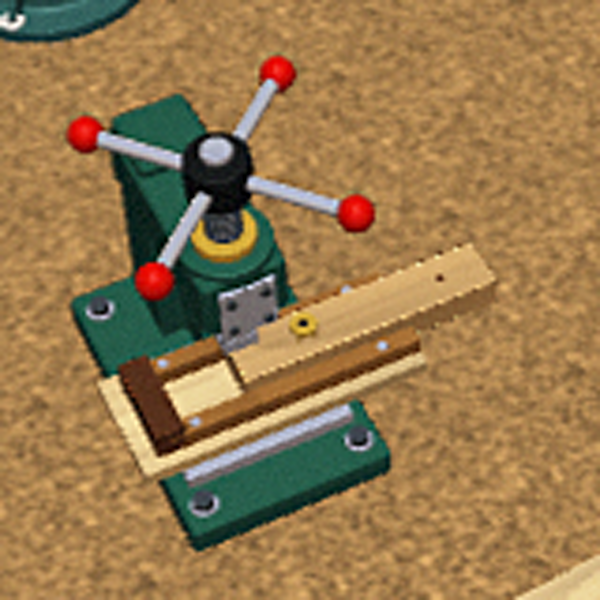

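The crop shows the standing nut at about (303,323) px and the stop at about (150,400). The hub is at (217,150) and the channel is clear. The fits agree: axis about (0.566,-0.092), yaw about -3.3°, spokes at 37.5° + 90k, batten end about 61 mm from home. I'll make a quick clearance check of the approach area before moving.

```bash
python3 - <<'E'
from h import *
for n in('scene','side'):
    im,P=world(n,n+'1')
    m=(P[...,2]>.1)&(P[...,0]>.25)&(P[...,0]<.9)&(P[...,1]>.06)&(P[...,1]<.6)&(P[...,2]<.4)
    print(n,'tall',np.nanmin(P[m],0).round(3),np.nanmax(P[m],0).round(3))
    m=(P[...,2]>.02)&(abs(P[...,0]-.58)<.1)&(P[...,1]>.05)&(P[...,1]<.32)
    h,_=np.histogram(P[m][:,1],np.arange(.05,.33,.02)); print(h)
    m=(P[...,2]>.06)&(P[...,2]<.078)&(abs(P[...,0]-.58)<.015)&(P[...,1]>.08)&(P[...,1]<.2); print('end',np.nanmedian(P[m],0),m.sum())
print(arm.get_state()['eef_pos'])
E
```

```text
scene tall [0.311 0.451 0.1  ] [0.406 0.599 0.218]
[106 116 103  72   0   0   0   0   0   0   0  22  33  22]
end [0.57985054 0.10433282 0.07659072] 24
side tall [0.307 0.46  0.1  ] [0.4   0.6   0.211]
[105  82  75 136   0   0   0   0   0   0   0  26  51  26]
end [0.5816953  0.12506897 0.07094917] 36
[ 0.24290748 -0.4929064   0.20442103]
```

Emit:
{"api": "jog_arm", "payload": {
  "rows": [20,40,60,10,0,40,80,110,20,0,60,120,160,30,0,85,165,190,40,0,110,215,210,50,0,135,265,210,60,0,162,315,210,60.5,0,190,368,210,60.5,0]
}}

```text
time: 1.1
eef_pos: [0.4337, -0.1235, 0.4153]
tcp_rot: [[0.057, 0.998, 0.0], [0.998, -0.057, -0.0], [-0.0, 0.0, -1.0]]
contact_force: [-0.2, -0.6, 0.3]
grip_width: 0.0174
grip_force: 0.0
```

Emit:
{"api": "jog_arm", "payload": {
  "rows": [28,55,0,0,0,56,110,0,0,0,84,165,0,0,0,112,220,0,0,0,140,275,0,0,0,149,292,-40,0,0,149,292,-100,0,0,149,292,-150,0,0]
}}

```text
time: 2.1
eef_pos: [0.5815, 0.1671, 0.262]
tcp_rot: [[0.056, 0.998, -0.003], [0.998, -0.056, -0.001], [-0.001, -0.003, -1.0]]
contact_force: [0.0, 0.1, 0.8]
grip_width: 0.0001
grip_force: 0.0
```

Emit:
{"api": "jog_arm", "payload": {
  "rows": [0,0,-60,0,0,0,0,-120,0,0,0,0,-180,0,0,0,0,-204,0,0,-1,-10,-204,0,0,-1,-20,-204,0,0,-2,-28,-204,0,0,-2,-36,-204,0,0]
}}

```text
time: 3.1
eef_pos: [0.5811, 0.1304, 0.0634]
tcp_rot: [[0.057, 0.998, 0.003], [0.998, -0.057, 0.001], [0.001, 0.003, -1.0]]
contact_force: [0.3, 1.8, 0.4]
grip_width: 0.0007
grip_force: 0.6
```

Emit:
{"api": "jog_arm", "payload": {
  "rows": [0,-5,0,0,0,-1,-10,0,0,0,-1,-15,0,0,0,-1,-20,0,0,0,-1,-25,0,0,0,-2,-30,0,0,0,-2,-35,0,0,0,-2,-40,0,0,0]
}}

```text
time: 4.1
eef_pos: [0.578, 0.0902, 0.0614]
tcp_rot: [[0.057, 0.998, -0.0], [0.998, -0.057, -0.0], [-0.0, -0.0, -1.0]]
contact_force: [0.5, 1.3, 1.2]
grip_width: 0.0002
grip_force: 0.5
```

Emit:
{"api": "jog_arm", "payload": {
  "rows": [0,-3,0,0,0,0,-6,0,0,0,0,-8,0,0,0,-1,-10,0,0,0,-1,-11,0,0,0,-1,-12,0,0,0]
}}

```text
time: 4.85
eef_pos: [0.577, 0.0786, 0.0614]
tcp_rot: [[0.057, 0.998, -0.0], [0.998, -0.057, -0.0], [-0.0, -0.0, -1.0]]
contact_force: [-0.6, 1.0, -0.7]
grip_width: 0.0007
grip_force: 0.4
```

Emit:
{"api": "jog_arm", "payload": {
  "rows": [0,-1,0,0,0,0,-2,0,0,0,0,-2,0,0,0]
}}

```text
time: 5.22
eef_pos: [0.5772, 0.0779, 0.0615]
tcp_rot: [[0.057, 0.998, 0.001], [0.998, -0.057, 0.002], [0.003, 0.0, -1.0]]
contact_force: [0.2, 4.6, -0.8]
grip_width: 0.0006
grip_force: 2.5
```

Emit:
{"api": "jog_arm", "payload": {
  "rows": [0,-1,0,0,0,0,-2,0,0,0,0,-2,0,0,0]
}}

```text
time: 5.6
eef_pos: [0.5775, 0.0779, 0.0618]
tcp_rot: [[0.056, 0.998, 0.001], [0.998, -0.056, 0.006], [0.006, 0.001, -1.0]]
contact_force: [1.7, 8.4, 0.5]
grip_width: 0.0002
grip_force: 4.6
```

Emit:
{"api": "jog_arm", "payload": {
  "rows": [0,-1,0,0,0,0,-2,0,0,0,0,-2,0,0,0]
}}

```text
time: 5.98
eef_pos: [0.5778, 0.0778, 0.062]
tcp_rot: [[0.055, 0.998, 0.002], [0.998, -0.055, 0.01], [0.01, 0.002, -1.0]]
contact_force: [2.1, 13.6, -0.0]
grip_width: 0.0004
grip_force: 6.6
```

Emit:
{"api": "jog_arm", "payload": {
  "rows": [0,30,0,0,0,0,40,62,0,0,0,40,124,0,0,0,40,186,0,0,0,40,248,0,0,5,30,310,0,0,20,-20,345,0,0,29,-91,345,0,0]
}}

```text
time: 6.98
eef_pos: [0.6057, -0.01, 0.4109]
tcp_rot: [[0.056, 0.998, 0.008], [0.998, -0.056, -0.003], [-0.002, 0.008, -1.0]]
contact_force: [-0.1, 0.1, -0.1]
grip_width: 0.0006
grip_force: 0.0
```

```bash
python3 - <<'E'
from h import *
im,d,s=grab('scene','scene2'); print(s['eef_pos'].round(4),s['contact_force'].round(2))
im,P=world('scene','scene2'); hsv=cv2.cvtColor(im,cv2.COLOR_RGB2HSV)
c=arm.camera_model('scene'); R=cv2.Rodrigues(np.array(c['rvec'],float))[0]; C=-R.T@np.array(c['tvec']).ravel()
m=(((hsv[...,0]<6)|(hsv[...,0]>174))&(hsv[...,1]>150)&(hsv[...,2]>70)).astype(np.uint8)
k,l,st,ce=cv2.connectedComponentsWithStats(m)
for i in range(1,k):
    p=np.nanmedian(P[l==i],0)
    if st[i,4]>20 and p[2]>.2: print(st[i,4],(p+(p-C)/np.linalg.norm(p-C)*.0115).round(4))
cv2.imwrite('pics/c2.png',cv2.resize(cv2.imread('pics/scene2.png')[130:350,200:420],(600,600),interpolation=cv2.INTER_CUBIC))
E
```

```text
[ 0.6057 -0.01    0.4109] [-0.13  0.06 -0.09]
59 [ 0.499  -0.0071  0.2978]
67 [ 0.4815 -0.1576  0.298 ]
76 [ 0.6473 -0.0274  0.296 ]
84 [ 0.6283 -0.1756  0.2954]
```

View pics/c2.png

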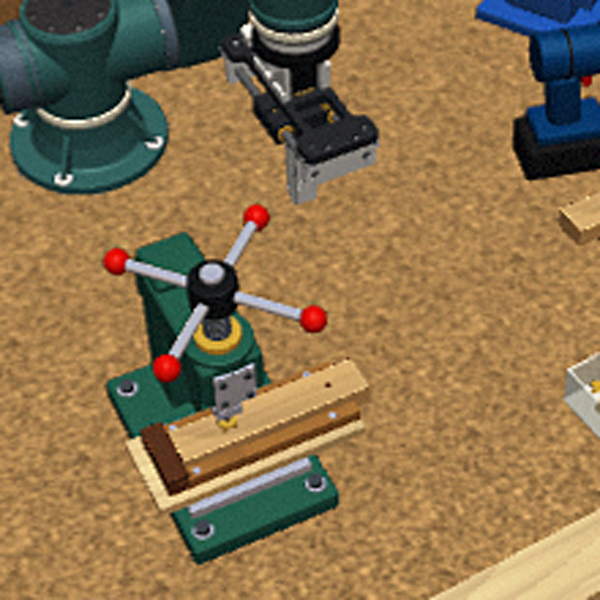

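The picture shows the batten at the stop (about (165,455) px) with the nut under the ram (about (228,420)), and the spokes have not moved. Next I compute the circular push waypoints.

```bash
cat > wp.py <<'E'
import numpy as np
def tcp(t,t0=37.5,z0=.297,c=(.565,-.0915),r=75,sgn=1,tilt=-3.3,extra=0):
    a=np.radians(t); u=np.array([np.cos(a),np.sin(a)]); n=sgn*np.array([-u[1],u[0]])
    b=np.radians(tilt); ty=np.array([np.cos(b),np.sin(b)]); tx=np.array([-ty[1],ty[0]])
    s=12.5*abs(n@ty)+8*abs(n@tx)
    p=np.array(c)*1000+r*u+(6+s+extra)*n
    return np.array([*p,z0*1000-17-4.8*np.radians(t0-t)])
def show(base,angs,**k):
    for t in angs: print(t,(tcp(t,**k)-base).round(0).astype(int).tolist())
E
python3 - <<'E'
from wp import *
print(tcp(37.5)); b=np.array([606,-20,280])
L=[37.5-15*i for i in range(1,25)]
for i in range(0,24,8):
    show(b,L[i:i+8]); b=b+(tcp(L[i+7])-b).round(0); print(b)
E
```

```text
[612.19008106 -29.7983386  280.        ]
22.5 [21, -26, -1]
7.5 [31, -46, -3]
-7.5 [35, -67, -4]
-22.5 [35, -84, -5]
-37.5 [30, -102, -6]
-52.5 [21, -118, -8]
-67.5 [7, -133, -9]
-82.5 [-12, -143, -10]
[ 594. -163.  270.]
-97.5 [-20, -5, -1]
-112.5 [-39, -6, -3]
-127.5 [-58, -1, -4]
-142.5 [-76, 10, -5]
-157.5 [-91, 26, -6]
-172.5 [-101, 46, -8]
-187.5 [-105, 67, -9]
-202.5 [-105, 84, -10]
[489. -79. 260.]
-217.5 [5, 18, -1]
-232.5 [14, 34, -3]
-247.5 [28, 49, -4]
-262.5 [47, 59, -5]
-277.5 [67, 64, -6]
-292.5 [86, 65, -8]
-307.5 [105, 60, -9]
-322.5 [123, 49, -10]
[612. -30. 250.]
```

Emit:
{"api": "jog_arm", "payload": {
  "rows": [0,0,-60,0,0,0,0,-110,0,0,0,0,-127,0,0,0,0,-127,0,0]
}}

```text
time: 7.52
eef_pos: [0.6037, -0.0094, 0.277]
tcp_rot: [[0.058, 0.998, -0.005], [0.998, -0.058, -0.001], [-0.001, -0.005, -1.0]]
contact_force: [-0.8, 0.0, 0.3]
grip_width: 0.0007
grip_force: 0.0
```

Emit:
{"api": "jog_arm", "payload": {
  "rows": [12,-24,0,0,0,22,-36,-1,0,0,32,-56,-2,0,0,36,-77,-3,0,0,36,-94,-4,0,0,31,-112,-5,0,0,22,-128,-7,0,0,8,-143,-8,0,0]
}}

```text
time: 8.52
eef_pos: [0.6124, -0.153, 0.2713]
tcp_rot: [[0.057, 0.998, 0.001], [0.998, -0.057, -0.0], [-0.0, 0.001, -1.0]]
contact_force: [1.5, 3.1, 0.1]
grip_width: 0.0008
grip_force: 1.5
```

Emit:
{"api": "jog_arm", "payload": {
  "rows": [-19,-10,-1,0,0,-39,-15,-2,0,0,-58,-16,-4,0,0,-77,-11,-5,0,0,-95,0,-6,0,0,-110,16,-7,0,0,-120,36,-9,0,0,-124,57,-10,0,0]
}}

```text
time: 9.52
eef_pos: [0.489, -0.0971, 0.2621]
tcp_rot: [[0.061, 0.998, 0.004], [0.998, -0.061, -0.007], [-0.007, 0.004, -1.0]]
contact_force: [4.4, -9.3, -0.3]
grip_width: 0.0005
grip_force: 4.4
```

```bash
cat > balls.py <<'E'
from h import *
import sys
f=sys.argv[1]
im,d,s=grab('scene',f); print(s['time'],s['eef_pos'].round(4),s['contact_force'].round(2))
im,P=world('scene',f); hsv=cv2.cvtColor(im,cv2.COLOR_RGB2HSV)
c=arm.camera_model('scene'); R=cv2.Rodrigues(np.array(c['rvec'],float))[0]; C=-R.T@np.array(c['tvec']).ravel()
m=(((hsv[...,0]<6)|(hsv[...,0]>174))&(hsv[...,1]>150)&(hsv[...,2]>70)).astype(np.uint8)
k,l,st,ce=cv2.connectedComponentsWithStats(m)
for i in range(1,k):
    p=np.nanmedian(P[l==i],0)
    if st[i,4]>20 and p[2]>.2:
        p=p+(p-C)/np.linalg.norm(p-C)*.0115; v=p-[.564,-.0918,0]; print(st[i,4],p.round(4),np.degrees(np.arctan2(v[1],v[0])).round(1),np.hypot(v[0],v[1]).round(4))
E
python3 balls.py s3
```

```text
9.525 [ 0.489  -0.0971  0.2621] [ 4.42 -9.3  -0.32]
70 [0.5764 0.0124 0.2769] 83.2 0.1049
73 [ 0.5503 -0.1962  0.277 ] -97.5 0.1053
80 [ 0.6686 -0.1064  0.2769] -7.9 0.1056
```

```bash
python3 - <<'E'
from wp import *
b=np.array([489,-96,261.])
show(b,-187.5-5*np.arange(1,22))
E
```

```text
-192.5 [-1, 5, 0]
-197.5 [-1, 11, -1]
-202.5 [0, 17, -1]
-207.5 [1, 23, -2]
-212.5 [2, 29, -2]
-217.5 [5, 35, -2]
-222.5 [7, 40, -3]
-227.5 [10, 46, -3]
-232.5 [14, 51, -4]
-237.5 [18, 57, -4]
-242.5 [23, 61, -4]
-247.5 [28, 66, -5]
-252.5 [34, 70, -5]
-257.5 [40, 73, -6]
-262.5 [47, 76, -6]
-267.5 [54, 79, -7]
-272.5 [61, 80, -7]
-277.5 [67, 81, -7]
-282.5 [73, 82, -8]
-287.5 [79, 82, -8]
-292.5 [86, 82, -9]
```

Emit:
{"api": "jog_arm", "payload": {
  "rows": [-1,5,0,0,0,-1,11,-1,0,0,0,17,-1,0,0,1,23,-2,0,0,2,29,-2,0,0,5,35,-2,0,0,7,40,-3,0,0,10,46,-3,0,0]
}}

```text
time: 10.58
eef_pos: [0.498, -0.052, 0.2585]
tcp_rot: [[0.061, 0.998, -0.002], [0.998, -0.061, -0.007], [-0.007, -0.002, -1.0]]
contact_force: [-1.0, -9.2, -0.2]
grip_width: 0.0005
grip_force: 3.6
```

Emit:
{"api": "jog_arm", "payload": {
  "rows": [4,5,-1,0,0,8,11,-1,0,0,13,15,-1,0,0]
}}

```text
time: 10.95
eef_pos: [0.5098, -0.0363, 0.2569]
tcp_rot: [[0.06, 0.998, -0.006], [0.998, -0.06, -0.006], [-0.006, -0.005, -1.0]]
contact_force: [-3.5, -7.6, -0.2]
grip_width: 0.0004
grip_force: 3.6
```

Emit:
{"api": "jog_arm", "payload": {
  "rows": [3,2,0,0,0,5,5,-1,0,0,8,7,-1,0,0,11,9,-1,0,0]
}}

```text
time: 11.45
eef_pos: [0.5204, -0.0272, 0.2557]
tcp_rot: [[0.06, 0.998, -0.007], [0.998, -0.06, -0.005], [-0.005, -0.006, -1.0]]
contact_force: [-3.8, -6.5, 0.6]
grip_width: 0.0005
grip_force: 3.4
```

Emit:
{"api": "jog_arm", "payload": {
  "rows": [3,1,0,0,0,6,3,-1,0,0,9,4,-1,0,0]
}}

```text
time: 11.82
eef_pos: [0.5291, -0.0225, 0.2549]
tcp_rot: [[0.059, 0.998, -0.007], [0.998, -0.059, -0.004], [-0.004, -0.007, -1.0]]
contact_force: [-5.6, -5.7, 1.7]
grip_width: 0.0005
grip_force: 3.3
```

Emit:
{"api": "jog_arm", "payload": {
  "rows": [3,2,0,0,0,6,3,0,0,0]
}}

```text
time: 12.08
eef_pos: [0.5349, -0.0197, 0.2546]
tcp_rot: [[0.059, 0.998, -0.008], [0.998, -0.059, -0.004], [-0.005, -0.008, -1.0]]
contact_force: [-5.5, -5.5, 0.3]
grip_width: 0.0003
grip_force: 3.3
```

Emit:
{"api": "jog_arm", "payload": {
  "rows": [3,2,0,0,0,7,3,-1,0,0]
}}

```text
time: 12.32
eef_pos: [0.5419, -0.0162, 0.2539]
tcp_rot: [[0.059, 0.998, -0.008], [0.998, -0.059, -0.003], [-0.003, -0.008, -1.0]]
contact_force: [-6.0, -3.8, 3.2]
grip_width: 0.0004
grip_force: 3.2
```

Emit:
{"api": "jog_arm", "payload": {
  "rows": [3,1,0,0,0,6,1,0,0,0]
}}

```text
time: 12.58
eef_pos: [0.5476, -0.015, 0.2536]
tcp_rot: [[0.058, 0.998, -0.009], [0.998, -0.058, -0.003], [-0.003, -0.009, -1.0]]
contact_force: [-6.2, -3.5, 1.4]
grip_width: 0.0003
grip_force: 3.2
```

Emit:
{"api": "jog_arm", "payload": {
  "rows": [3,0,0,0,0,5,1,0,0,0]
}}

```text
time: 12.82
eef_pos: [0.5524, -0.0141, 0.2534]
tcp_rot: [[0.058, 0.998, -0.01], [0.998, -0.059, -0.003], [-0.003, -0.009, -1.0]]
contact_force: [-6.5, -4.0, -0.1]
grip_width: 0.0002
grip_force: 3.4
```

Emit:
{"api": "jog_arm", "payload": {
  "rows": [2,0,0,0,0,4,0,0,0,0]
}}

```text
time: 13.08
eef_pos: [0.5558, -0.0139, 0.2532]
tcp_rot: [[0.059, 0.998, -0.011], [0.998, -0.059, -0.002], [-0.003, -0.011, -1.0]]
contact_force: [-8.4, -3.8, -0.1]
grip_width: 0.0004
grip_force: 3.8
```

Emit:
{"api": "jog_arm", "payload": {
  "rows": [2,0,0,0,0,4,0,0,0,0]
}}

```text
time: 13.32
eef_pos: [0.5596, -0.014, 0.253]
tcp_rot: [[0.059, 0.998, -0.012], [0.998, -0.059, -0.002], [-0.003, -0.012, -1.0]]
contact_force: [-8.8, -2.8, 0.2]
grip_width: 0.0004
grip_force: 3.8
```

Emit:
{"api": "jog_arm", "payload": {
  "rows": [2,0,0,0,0,4,0,-1,0,0]
}}

```text
time: 13.58
eef_pos: [0.5638, -0.0138, 0.2524]
tcp_rot: [[0.058, 0.998, -0.011], [0.998, -0.058, -0.002], [-0.003, -0.011, -1.0]]
contact_force: [-8.7, -3.5, 3.2]
grip_width: 0.0005
grip_force: 3.8
```

Emit:
{"api": "jog_arm", "payload": {
  "rows": [1,0,0,0,0,3,-1,0,0,0]
}}

```text
time: 13.82
eef_pos: [0.5666, -0.014, 0.2523]
tcp_rot: [[0.058, 0.998, -0.011], [0.998, -0.058, -0.0], [-0.001, -0.011, -1.0]]
contact_force: [-7.4, -2.0, 1.3]
grip_width: 0.0003
grip_force: 3.9
```

Emit:
{"api": "jog_arm", "payload": {
  "rows": [1,0,0,0,0,3,-1,0,0,0]
}}

```text
time: 14.08
eef_pos: [0.5695, -0.0146, 0.2521]
tcp_rot: [[0.057, 0.998, -0.012], [0.998, -0.057, 0.0], [-0.0, -0.012, -1.0]]
contact_force: [-8.2, -0.1, 0.0]
grip_width: 0.0008
grip_force: 3.9
```

Emit:
{"api": "jog_arm", "payload": {
  "rows": [1,0,0,0,0,3,-1,0,0,0]
}}

```text
time: 14.32
eef_pos: [0.5724, -0.0153, 0.2519]
tcp_rot: [[0.057, 0.998, -0.012], [0.998, -0.057, 0.001], [0.0, -0.012, -1.0]]
contact_force: [-8.5, 0.4, 0.3]
grip_width: 0.0003
grip_force: 4.0
```

Emit:
{"api": "jog_arm", "payload": {
  "rows": [1,0,0,0,0,2,-1,0,0,0]
}}

```text
time: 14.58
eef_pos: [0.5745, -0.0159, 0.2518]
tcp_rot: [[0.057, 0.998, -0.012], [0.998, -0.057, 0.002], [0.001, -0.012, -1.0]]
contact_force: [-7.6, 0.9, 0.1]
grip_width: 0.0006
grip_force: 4.0
```

Emit:
{"api": "jog_arm", "payload": {
  "rows": [1,0,0,0,0,2,-1,0,0,0]
}}

```text
time: 14.82
eef_pos: [0.5765, -0.0165, 0.2517]
tcp_rot: [[0.056, 0.998, -0.012], [0.998, -0.056, 0.002], [0.002, -0.012, -1.0]]
contact_force: [-7.1, 2.6, -0.9]
grip_width: 0.0004
grip_force: 4.0
```

Emit:
{"api": "jog_arm", "payload": {
  "rows": [1,0,0,0,0,2,-1,0,0,0]
}}

```text
time: 15.08
eef_pos: [0.5785, -0.0173, 0.2516]
tcp_rot: [[0.056, 0.998, -0.012], [0.998, -0.056, 0.003], [0.002, -0.012, -1.0]]
contact_force: [-7.6, 2.4, -0.5]
grip_width: 0.0001
grip_force: 4.1
```

Emit:
{"api": "jog_arm", "payload": {
  "rows": [1,-1,0,0,0,3,-1,0,0,0]
}}

```text
time: 15.32
eef_pos: [0.581, -0.0181, 0.2514]
tcp_rot: [[0.056, 0.998, -0.014], [0.998, -0.056, 0.003], [0.002, -0.014, -1.0]]
contact_force: [-10.0, 1.0, -0.7]
grip_width: 0.0006
grip_force: 4.8
```

Emit:
{"api": "jog_arm", "payload": {
  "rows": [1,-1,0,0,0,3,-2,-1,0,0]
}}

```text
time: 15.58
eef_pos: [0.5838, -0.0194, 0.2511]
tcp_rot: [[0.055, 0.998, -0.014], [0.998, -0.055, 0.004], [0.003, -0.014, -1.0]]
contact_force: [-11.1, 4.1, 2.5]
grip_width: 0.0004
grip_force: 5.7
```

Emit:
{"api": "jog_arm", "payload": {
  "rows": [1,0,0,0,0,2,-1,0,0,0]
}}

```text
time: 15.82
eef_pos: [0.5853, -0.0201, 0.251]
tcp_rot: [[0.055, 0.998, -0.015], [0.998, -0.055, 0.005], [0.004, -0.015, -1.0]]
contact_force: [-12.1, 4.8, 0.6]
grip_width: 0.0005
grip_force: 6.2
```

```bash
python3 balls.py s4
```

```text
15.825 [ 0.5853 -0.0201  0.251 ] [-12.06   4.78   0.58]
53 [ 0.4704 -0.0376  0.2693] 149.9 0.1082
70 [ 0.5099 -0.1826  0.2682] -120.8 0.1057
70 [ 0.6172 -0.0014  0.2676] 59.5 0.1049
83 [ 0.654  -0.145   0.2681] -30.6 0.1045
```

Emit:
{"api": "jog_arm", "payload": {
  "rows": [1,0,0,0,0,2,-1,0,0,0,2,-1,0,0,0]
}}

```text
time: 16.25
eef_pos: [0.587, -0.0209, 0.2509]
tcp_rot: [[0.055, 0.998, -0.016], [0.998, -0.055, 0.005], [0.004, -0.016, -1.0]]
contact_force: [-12.8, 4.5, 1.8]
grip_width: 0.0005
grip_force: 6.4
```

Emit:
{"api": "jog_arm", "payload": {
  "rows": [1,0,0,0,0,1,-1,0,0,0,1,-1,0,0,0]
}}

```text
time: 16.62
eef_pos: [0.5878, -0.0214, 0.2509]
tcp_rot: [[0.054, 0.998, -0.016], [0.999, -0.054, 0.006], [0.005, -0.016, -1.0]]
contact_force: [-13.0, 6.0, 2.8]
grip_width: 0.0005
grip_force: 6.9
```

Emit:
{"api": "jog_arm", "payload": {
  "rows": [1,0,0,0,0,2,-1,0,0,0,2,-1,0,0,0,2,-1,0,0,0,2,-1,0,0,0]
}}

```text
time: 17.25
eef_pos: [0.5895, -0.0223, 0.2508]
tcp_rot: [[0.054, 0.998, -0.017], [0.999, -0.054, 0.006], [0.005, -0.017, -1.0]]
contact_force: [-12.4, 5.9, 1.9]
grip_width: 0.0005
grip_force: 7.2
```

```bash
python3 - <<'E'
from h import *
F=[]
for i in range(8):
    arm.get_image('side'); s=arm.get_state(); F.append([*s['contact_force'],s['wrist_torque'][2],s['grip_force']])
print(np.mean(F,0).round(2),np.std(F,0).round(2),s['eef_pos'])
E
python3 balls.py s5
```

```text
[-13.56   5.78   1.73  -0.07   7.21] [0.5  0.71 0.23 0.02 0.  ] [ 0.58947266 -0.0222479   0.25079549]
17.65 [ 0.5895 -0.0222  0.2508] [-14.1    6.54   1.92]
55 [ 0.4762 -0.0319  0.2698] 145.7 0.1063
67 [ 0.5054 -0.18    0.2681] -123.6 0.1059
73 [ 0.6226 -0.0054  0.2678] 55.8 0.1044
81 [ 0.6504 -0.1517  0.2667] -34.7 0.1052
```

Emit:
{"api": "jog_arm", "payload": {
  "rows": [1,0,0,0,0,2,-1,0,0,0,2,-2,0,0,0,2,-2,0,0,0]
}}

```text
time: 18.2
eef_pos: [0.5912, -0.0234, 0.2507]
tcp_rot: [[0.053, 0.998, -0.018], [0.999, -0.053, 0.008], [0.007, -0.018, -1.0]]
contact_force: [-14.0, 7.8, 0.7]
grip_width: 0.0003
grip_force: 8.0
```

```bash
cat > f.py <<'E'
from h import *
F=[]
for i in range(8):
    arm.get_image('side'); s=arm.get_state(); F.append([*s['contact_force'],s['wrist_torque'][2],s['grip_force']])
print(np.mean(F,0).round(2),np.std(F,0).round(2),s['eef_pos'],s['time'])
E
python3 f.py
```

```text
[-13.97   7.78   1.6   -0.02   7.98] [0.16 0.51 0.55 0.02 0.01] [ 0.59116461 -0.02335836  0.25071978] 18.6
```

```bash
python3 - <<'E'
from wp import *
b=np.array([598,-29,253.])
show(b,[144.5],sgn=-1,t0=144.5,z0=.270,extra=20)
show(b,144.5+np.arange(0,85,8),sgn=-1,t0=144.5,z0=.270)
E
```

```text
144.5 [-71, 13, 0]
144.5 [-83, -3, 0]
152.5 [-91, -12, 1]
160.5 [-98, -21, 1]
168.5 [-103, -32, 2]
176.5 [-107, -44, 3]
184.5 [-109, -53, 3]
192.5 [-110, -62, 4]
200.5 [-110, -72, 5]
208.5 [-108, -81, 5]
216.5 [-105, -91, 6]
224.5 [-101, -100, 7]
```

Emit:
{"api": "jog_arm", "payload": {
  "rows": [-10,7,0,0,0,-25,12,0,0,0,-45,14,0,0,0,-65,13,0,0,0,-76,6,0,0,0,-83,-3,0,0,0,-91,-12,1,0,0,-98,-21,1,0,0]
}}

```text
time: 19.6
eef_pos: [0.5014, -0.0487, 0.2539]
tcp_rot: [[0.056, 0.998, 0.005], [0.998, -0.056, 0.002], [0.002, 0.004, -1.0]]
contact_force: [5.1, 4.0, 0.2]
grip_width: 0.0004
grip_force: 2.5
```

Emit:
{"api": "jog_arm", "payload": {
  "rows": [-5,-11,1,0,0,-9,-23,2,0,0,-11,-32,2,0,0,-12,-41,3,0,0,-12,-51,4,0,0,-10,-60,4,0,0,-7,-70,5,0,0,-3,-79,6,0,0]
}}

```text
time: 20.6
eef_pos: [0.4964, -0.1259, 0.2592]
tcp_rot: [[0.055, 0.998, -0.002], [0.998, -0.055, 0.006], [0.006, -0.002, -1.0]]
contact_force: [-0.9, 6.9, 0.4]
grip_width: 0.0005
grip_force: 2.8
```

```bash
python3 balls.py s6; python3 - <<'E'
import cv2
cv2.imwrite('pics/c6.png',cv2.resize(cv2.imread('pics/s6.png')[170:350,200:400],(720,600),interpolation=cv2.INTER_CUBIC))
E
```

```text
20.6 [ 0.4964 -0.1259  0.2592] [-0.85  6.89  0.38]
58 [ 0.4937 -0.011   0.2748] 131.0 0.1071
67 [ 0.4843 -0.1621  0.2749] -138.6 0.1063
74 [ 0.6439 -0.0222  0.2745] 41.0 0.106
82 [ 0.6326 -0.1724  0.2739] -49.6 0.1059
```

View pics/c6.png

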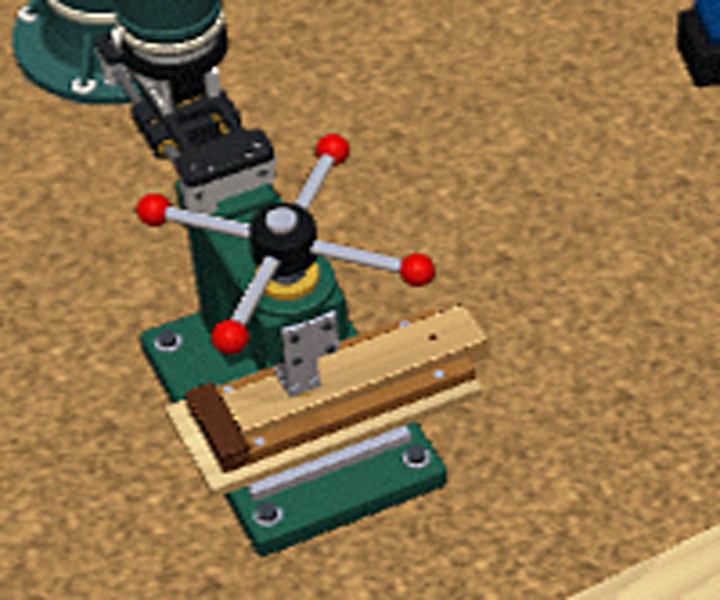

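The picture shows the batten still against the stop (about (225,425) px) and the ram lifted off the nut. I'll wind back a little more for margin, then retreat.

Emit:
{"api": "jog_arm", "payload": {
  "rows": [5,-8,1,0,0,11,-16,1,0,0,18,-22,2,0,0,16,-14,2,0,0,8,6,2,0,0,8,6,30,0,0,8,6,90,0,0,8,6,150,0,0]
}}

```text
time: 21.65
eef_pos: [0.5037, -0.1205, 0.4113]
tcp_rot: [[0.056, 0.998, 0.0], [0.998, -0.056, -0.0], [-0.0, 0.0, -1.0]]
contact_force: [1.2, -1.1, 0.6]
grip_width: 0.0007
grip_force: 0.0
```

Emit:
{"api": "jog_arm", "payload": {
  "rows": [-50,0,10,0,0,-100,0,10,0,0,-100,0,10,0,0,-100,0,10,0,0]
}}

```text
time: 22.15
eef_pos: [0.4048, -0.1212, 0.4197]
tcp_rot: [[0.057, 0.998, 0.001], [0.998, -0.057, -0.001], [-0.0, 0.002, -1.0]]
contact_force: [0.6, -0.1, 0.1]
grip_width: 0.0001
grip_force: 0.0
```

```bash
python3 balls.py s7; python3 - <<'E'
from h import *
im,P=world('scene','s7'); q=P[(abs(P[...,0]-.58)<.02)&(P[...,1]>-.02)&(P[...,1]<.15)&(P[...,2]>.077)&(P[...,2]<.087)]
print('batten end y',q[:,1].max(),'(expect ~.069)')
cv2.imwrite('pics/c7.png',cv2.resize(cv2.imread('pics/s7.png')[170:350,200:400],(720,600),interpolation=cv2.INTER_CUBIC))
E
```

```text
22.15 [ 0.4048 -0.1212  0.4197] [ 0.65 -0.11  0.08]
53 [ 0.4696 -0.0427  0.2771] 152.5 0.1064
69 [0.6121 0.0012 0.2759] 62.7 0.1047
65 [ 0.5159 -0.1863  0.2774] -117.0 0.1061
85 [ 0.6571 -0.1406  0.275 ] -27.6 0.1051
batten end y 0.06625116666087737 (expect ~.069)
```

View pics/c7.png

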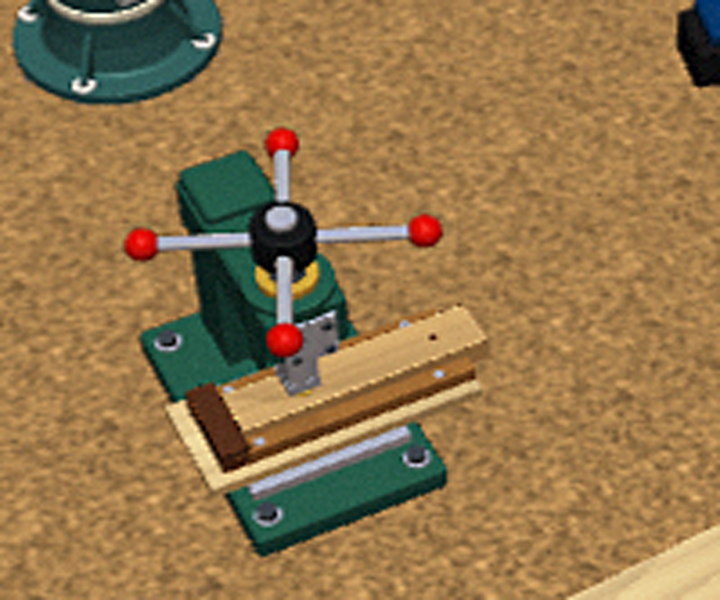

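The picture shows the batten at the stop and the spokes free. The ram is about 8 mm up, with the nut flat at (305,390) px. Handing in.

```bash
python3 -c "
from plant import arm
print(arm.finish_job())"
```

```text
the job is handed in; nothing more can be done
None
```

The job is handed in at about 22 s of the 72 s; the hand-in gave no verdict. By my measurements the batten is hard against the stop, the nut was bedded with a held push of about 15 N at the spoke, the ram stands about 7–8 mm clear of it, and the robot touches nothing.

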